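# Clear the coupler fixture, unlatch the tongue and hold it off the ball

## Task

With the block brush, sweep the three steel cutoffs off the fixture's bed into the catch tray at its end without touching them by hand, then stand the brush on the bare bench on its bristles and let go of it. Then pull the coupler's spring latch out sideways by its upright tab, lift the tongue with it until the coupler's lower rim is above the top of the ball, and finish while still holding the tongue raised there by hand. Leave the other things on the bed and bench where they are.

Things in the scene. Friction and masses are not known exactly. Their poses are not given: they have to be found in the camera images.
- fixture: Fixed welding fixture, turned up to 0.2 rad; origin at bench level under the bed's centre, z up. In its frame, mm: steel bed x -170..120, y -180..180, top z 30. Sweeping lane x -155..-40, all along the bed, free but for the cutoffs. Along x = 70 the tongue, a 40 square tube, runs from pivot to coupler hood (x 38..102, y 30..140, z 68..121). Pivot cheeks reach z 115
- tray (a point): Centre of the floor of the open catch tray that adjoins the bed's -y end: fixture x -170..120, y -180..-300, floor z 10, rims z 26 high (5 thick); nothing stands up between bed and tray. Axes as the fixture
- pivot (a point): Centre of the tongue's pivot pin, at fixture x 70, y -150, z 95; the pin runs along the fixture's x. Axes as the fixture
- brush: Block brush standing on its bristles: 120 long (its x axis), 38 wide (y), 100 high (z); origin at the underside of the bristles. Bristle block 110 x 32 (stiff), z 0..40; wooden back z 40..58; on it a wooden grip ridge 100 long (x), 26 wide (y), z 58..100. 0.18 kg. It starts on the bench to the left (+y) of the fixture
- slug_square: Steel cutoff, square bar 32 x 24 x 24 high, 0.14 kg; origin at its centre. Starts in the sweeping lane on the bed, like the other two, at fixture x -115..-85 and y -85..60
- slug_round: Steel cutoff, round bar 28 diameter, 26 high, standing on end, 0.12 kg; origin at its centre
- slug_angle: Steel cutoff, thick L profile: foot 30 x 26, 7 thick, upright leg 30 high, 0.09 kg; origin at the centre of its 30 x 26 x 30 outline
- latch (a joint): Travel of the spring latch on the coupler, m: 0 = closed, its plate locked under the ball; grows as it is pulled along the fixture's -x; stop at 0.018. From about 0.010 on the plate is clear of the ball. Spring 7 N closed to 13 N fully out; let go, it springs back
- latch_grip (a point): Point on the axis of the latch's upright steel tab, 18 mm under its top: tab 16 (fixture x) by 22 (fixture y), 82 high, joined low (z 70) by a 10 mm rod to the coupler. Closed it is at fixture x 0, y 100, z 127; 30 mm free between tab and coupler. It moves with latch and tongue; axes as the fixture when the tongue is down
- tongue (a joint): Angle of the tongue about its pivot pin, rad: 0 = down on the ball, grows as the coupler end is lifted (turning about the fixture's +x); stop at 0.6. The tab lies 250 mm along fixture y from the pin and 32 mm above it, so it moves on that arc. Lifting weighs about 4 to 7 N at the tab; let go, the tongue falls back
- coupler_rim (a point): Centre of the coupler's open underside (its lower rim), over the ball; at fixture z 68 with the tongue down. It has to be above the ball's top, so at least 44 mm higher (tongue at about 0.18 rad)
- ball_top (a point): Top of the fixed 44 mm ball under the hood, at fixture x 70, y 100, z 112
- weld_magnet: Bystander on the bed: flat square magnet block 46 x 46 x 16 high; origin under its centre
- hitch_pin: Bystander on the bed: headed pin standing on its 30 mm head, 62 high; origin under its centre
- spray_bottle: Bystander: white bottle, 60 diameter, 160 high; origin under its centre
- paste_jar: Bystander: low grey jar, 68 diameter, 60 high; origin under its centre
- wrench: Bystander: open-ended wrench lying on the bench
- hammer: Bystander: hammer lying on the bench at the right
- angle_iron: Bystander: piece of angle iron, 50 x 180 x 50 high, left behind the fixture; origin under its centre
Mind the look-alikes: they are no part of the job. What is shaped like the brush but orange or white is not meant.

How it is judged:
On the way, in this order (a step that is already met when the one before it is completed fails the run):
1. all three cutoffs have been swept off the bed and lie in the catch tray (y of slug_square in the frame of fixture between -0.3 and -0.183 m and z of each of slug_square, slug_round, slug_angle in the frame of fixture below 0.06 m and x of slug_square in the frame of fixture between -0.17 and 0.12 m and y of slug_round in the frame of fixture between -0.3 and -0.183 m and x of slug_round in the frame of fixture between -0.17 and 0.12 m and y of slug_angle in the frame of fixture between -0.3 and -0.183 m and x of slug_angle in the frame of fixture between -0.17 and 0.12 m), for 0.2 s.
2. the brush stands on the bench on its bristles, let go (height (world z) of brush below 0.007 m and angle between brush's own z axis and vertical below 0.2 rad and contact force between the fingers and brush below 0.2 N), for 0.2 s.
3. the latch is pulled out at least 10 mm with the tongue still down (value of joint latch above 0.01 m and value of joint tongue below 0.03 rad), for 0.05 s.
At the end, for the whole second after the job is handed in: Tongue at rest, held by the fingers (over 2 N, brush not propping), coupler rim no lower than the ball top (tongue over 0.175 rad); three cutoffs in the tray; brush upright on the bench (tilt under 0.2 rad, within 7 mm of it), let go (all of step 1 and all of step 2 and value of joint tongue above 0.175 rad and z of coupler_rim in the frame of ball_top above -0.0005 m and velocity of joint tongue between -0.1 and 0.1 rad/s and contact force between the fingers and tongue above 2 N and contact force between brush and tongue below 0.2 N); the arm keeps its last pose, push and grip.
It fails at once if a cutoff is touched by the hand or arm instead of the brush (contact force between any of the fingers, the arm and slug_square above 0.5 N or contact force between any of the fingers, the arm and slug_round above 0.5 N or contact force between any of the fingers, the arm and slug_angle above 0.5 N).
It fails at once if a bystander is moved more than 30 mm (distance of any of weld_magnet, hitch_pin, spray_bottle, paste_jar, wrench, hammer, angle_iron from where it was at the start of the episode above 0.03 m).
It also fails if it takes over 67 s, if anything falls off the work surface, if the arm or the gripper's body presses on something with over 40 N, if the wrist force passes 120 N, or if a joint passes its speed limit or range.

## Robot

A 6-joint arm with a two-finger parallel gripper is mounted at the origin on the work surface. World frame = base frame: x ahead of the robot, y to its left, z up, the work surface at z = 0. Lengths are in m, angles in rad, forces in N, time in s.
With the tool pointing down it reaches from about 0.35 to 0.725 m from the base axis. Payload 4.3 kg.
Tool frame: the origin (TCP) lies at the very end of the fingers, on their centre line; the grasp point (between the pads) lies 19 mm behind it; z points along the fingers, y is the direction in which the jaws open and shut (so a half turn about z gives the same grasp; the last joint's range is limited). The gripper opens to 85 mm and grips with 20 to 120 N. Pads are 22 mm wide; open, the fingers measure 114 mm over their backs; the gripper's body (76 mm by 85 mm) begins 54 mm behind the grasp point. The pads swing forward as they close: fully open they stand 13 mm farther back than shut.
Start: joints at [-1.385, 0.377, 0.081, 1.274, 0, 1.46], TCP at [0.168, -0.55, 0.231] pointing down, gripper open.
Joint ranges: [-2.72, 2.72], [-0.84, 1.66], [-1.02, 1.22], [-1.77, 2.12], [-1.37, 1.28], [-3.14, 3.14]. Speed limits (rad/s): [2.57, 2.57, 3.14, 3.14, 3.14, 3.14].

## Interface

Orientations are given as a unit quaternion [w, x, y, z].
In Python, from plant import * gives the robot as it stands.
- The arm moves only by the tool arm_command, never from a script. Its argument "steps" is a list of rows, each an object of numbers: "hand": the opening, from 0 (shut) to 1 (fully open); "dx", "dy", "dz": the shift along the world's x, y, z in m; "ax", "ay", "az": the turn, a rotation vector about the world's x, y, z in rad. In form: [{"hand": .., "dx": .., "dy": .., "dz": .., "ax": .., "ay": .., "az": ..}, ...]. A call has 1 to 20 rows; each row is the pose to reach, as a shift and turn from the pose measured when the call began; what a row does not reach only later rows make up. A row lasts 1/10 s, in which the tool goes at most 50 mm and 8.59 degrees, less where a joint would pass 70% of its speed; a pose out of reach is approached as far as the arm can. A call with a gripper value outside its range is refused whole. The fingers move at their own pace and stop on an object; "force" is the grip in N (left out, the last holds). Time passes only in rows, so rows that repeat a pose let the fingers close. It gives the time, the measured TCP pose, the force and the opening at its end, in the units of the state.
- sense(): the state, without advancing time (a new reading comes with each control period).
- camera(name): name is "scene" or "top" or "wrist"; returns the picture (420x560x3 uint8, red, green, blue); there is no depth.
- camera_info(name): a dict with "vertical_fov" (degrees; the focal length in pixels is half the picture's height over the tangent of half this angle, whatever the lens; pixels are square), "cx", "cy" (the principal point, pixels), "k1" (the pictures are not rectified: a ray, as slopes to the right and down, at radius r is drawn at 1 + k1 r^2 times it, then the intrinsics apply), "camera_from_world" (4x4, takes a point from world to camera coordinates). Camera axes: x right, y up, looking along -z (the intrinsics and any distortion apply to the point x, -y, -z); pixel columns grow to the right and rows downward; lengths in m; the calibration is good to about 2 mm. A picture is of the moment at which its call begins: read the wrist's pose just before it. camera_info takes no time and is no camera call; for the wrist camera it gives the pose at the moment of the call.
- sign_off(): hands the job in, once; it reports no verdict.
The state is a dict: "t": time; "joint_positions": joint angles; "qvel": joint speeds; "joint_torque": joint torques, N m; "tool_pos": TCP position; "tcp_rot": TCP orientation; "contact_force": force on the tool from outside, world axes, zero at the start; "ft_torque": the same for the moment, N m; "finger_gap": finger opening in m.
Only numpy, scipy, OpenCV 4.12 (cv2) and the standard library are available. Lean on these libraries where they do the work, as an engineer would, in place of code of your own. Each camera call takes 0.05 s, during which the arm holds its last target. There are 200 camera calls.

## Working session

There is one attempt and no reset: what is moved stays moved. The work goes in short steps, Python scripts to look and compute and a tool call to move; the robot and the scene stay as the last step left them, time stands still between calls to the robot, and variables do not carry over. Pictures are saved under pics/ and viewed, about 8 in all and at most 12, crops included, and the job is handed in when it is done.

Besides the shell and the picture viewer there is one more tool, called by a JSON object that holds its "fn" and its "kwargs", one argument or row to a line. arm_command: Moves the arm, as the interface text tells. Its arguments: {"type":"object","properties":{"steps":{"type":"array"},"force":{"type":"number"}},"required":["steps"]}

```bash
mkdir -p pics
cat > h.py <<'E'
from plant import *
import numpy as np, cv2
def K(name):
    i=camera_info(name); f=210/np.tan(np.radians(i["vertical_fov"])/2)
    return f,i["cx"],i["cy"],i["k1"],np.array(i["camera_from_world"])
def proj(k,P):
    f,cx,cy,k1,T=k; P=np.atleast_2d(P); c=P@T[:3,:3].T+T[:3,3]
    s=np.c_[c[:,0]/-c[:,2],-c[:,1]/-c[:,2]]; r2=(s**2).sum(1,keepdims=True)
    return s*(1+k1*r2)*f+[cx,cy]
def unproj(k,uv,z):
    f,cx,cy,k1,T=k; d=(np.atleast_2d(uv)-[cx,cy])/f; s=d.copy()
    for _ in range(30): s=d/(1+k1*(s**2).sum(1,keepdims=True))
    r=np.c_[s[:,0],-s[:,1],-np.ones(len(s))]@T[:3,:3]; o=-T[:3,:3].T@T[:3,3]
    return o+r*((z-o[2])/r[:,2:])
def snap(name,fn,crop=None,sc=1):
    im=camera(name); np.save('pics/'+fn+'.npy',im)
    b=im[...,::-1]
    if crop: b=b[crop[1]:crop[3],crop[0]:crop[2]]
    cv2.imwrite('pics/'+fn+'.png',cv2.resize(b,None,fx=sc,fy=sc,interpolation=cv2.INTER_CUBIC)); return im
E
python3 - <<'E'
from h import *
print(sense())
a=snap("scene","s0");b=snap("top","t0",sc=1.42)
for n in("scene","top"): print(n,K(n))
E
```

```text
{'t': 0.0, 'joint_positions': array([-1.38523428e+00,  3.78085145e-01,  7.96256446e-02,  1.27438762e+00,
       -2.58855480e-05,  1.46050429e+00]), 'qvel': array([-0.00118807,  0.00253453, -0.00101708, -0.00135048, -0.00041422,
       -0.00051335]), 'joint_torque': array([ 1.00778394e-03, -4.63604915e+01,  2.69875932e+01,  2.07673351e-02,
       -3.98959185e-05, -2.05654075e-06]), 'tool_pos': array([ 0.1675265 , -0.54937203,  0.23034816]), 'tcp_rot': array([-1.02418122e-03,  9.89078210e-01,  1.47388070e-01, -5.15152130e-05]), 'contact_force': array([0.1255844 , 0.72336827, 0.49826428]), 'ft_torque': array([-0.03239576,  0.0280364 ,  0.01877712]), 'finger_gap': 0.08557444232845496}
scene (np.float64(386.9612980325077), 279.5431612693681, 217.20252643232394, 0.0033764509057289103, array([[ 0.68102832,  0.73210679, -0.01483461, -0.32083603],
       [-0.58745983,  0.55834296,  0.58578502,  0.19626841],
       [ 0.43713999, -0.39022145,  0.8103307 , -1.53429231],
       [ 0.        ,  0.        ,  0.        ,  1.        ]]))
top (np.float64(486.70133445001744), 284.3563373545781, 207.385104165108, 0.027471688594902663, array([[ 0.01965995, -0.99979871, -0.00400259, -0.00635274],
       [ 0.99402742,  0.01911633,  0.10744327, -0.44889883],
       [-0.10734512, -0.00609101,  0.99420316, -1.99434792],
       [ 0.        ,  0.        ,  0.        ,  1.        ]]))
```

View pics/t0.png

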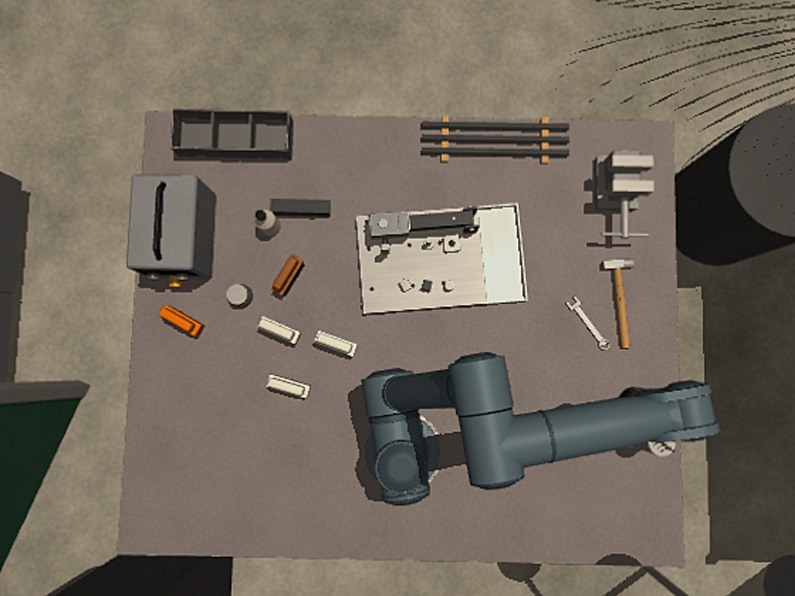

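View pics/s0.png

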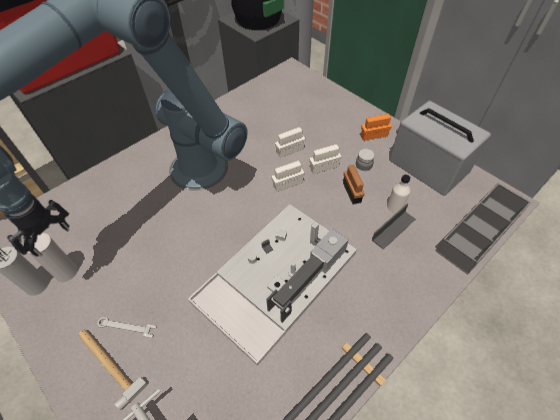

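The top view shows the fixture with its tray to the right, tab and hood at about (385,235), and cutoffs at (406,285), (427,285) and (448,285). There are five brush shapes: white ones at (278,330), (335,343) and (288,386), an orange one at (181,321), and a brown wooden one with dark bristles at (288,275). The brown one fits, since the others are white or orange. I'll confirm it in a crop.

Run:
```python
import numpy as np,cv2
b=np.load('pics/t0.npy')[...,::-1]
c=cv2.resize(b[140:228,180:380],None,fx=4,fy=4,interpolation=cv2.INTER_CUBIC)
s=np.load('pics/s0.npy')[...,::-1][150:210,330:410]
s=cv2.resize(s,None,fx=3,fy=3,interpolation=cv2.INTER_CUBIC)
o=np.zeros((352+180,800,3),np.uint8);o[:352]=c;o[352:,:240]=s
cv2.imwrite('pics/c1.png',o)
```

```text
(no output)
```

View pics/c1.png

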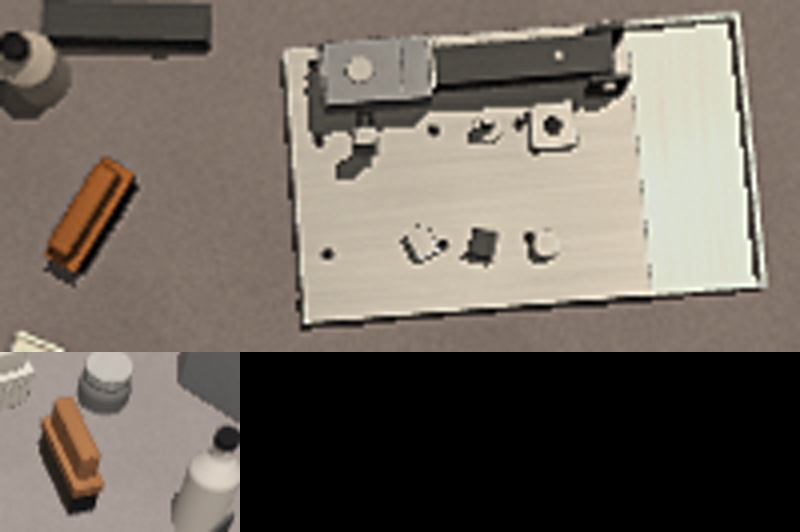

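The crop confirms the brown brush, at crop (90,215), with its ridge on top. I'll fit the fixture from its corners and the brush from its silhouettes in both views.

```bash
cat > fit.py <<'E'
from h import *
from scipy.optimize import least_squares,minimize
kt,ks=K("top"),K("scene")
cr=lambda p:(np.array(p)+.5)/4-.5+[180,140]
M=np.array([[-.17,.18,.03],[.12,.18,.03],[.12,-.30,.026],[-.17,-.30,.026]])
uv=cr([[303,325],[285,50],[738,15],[765,287]])
def W(q,P):
    c,s=np.cos(q[2]),np.sin(q[2]); return np.atleast_2d(P)@np.array([[c,s,0],[-s,c,0],[0,0,1]])+[q[0],q[1],0]
r=least_squares(lambda q:(proj(kt,W(q,M))-uv).ravel(),[.6,0,0]); F=r.x
print("fixture",F,"res",r.fun.round(1))
# the scene picture check: bed corner near-right-left etc
print("scene proj",proj(ks,W(F,M)).round(0).tolist())
inv=lambda P:(np.atleast_2d(P)-[F[0],F[1],0])@np.array([[np.cos(F[2]),-np.sin(F[2]),0],[np.sin(F[2]),np.cos(F[2]),0],[0,0,1]])
for n,p,z in(("sq",(424,243),.05),("ang",(483,245),.045),("round",(546,243),.056),("magnet",(553,128),.046),("pin",(492,128),.08),("tab",(365,133),.145)):
    print(n,inv(unproj(kt,cr(p),z)).round(3))
# brush
box=lambda a,b,z0,z1:np.array([[x,y,z] for x in(-a,a) for y in(-b,b) for z in(z0,z1)])
B=np.r_[box(.06,.019,.04,.058),box(.05,.013,.058,.1)]
masks=[]
for n,(x0,y0,x1,y1) in(("t0",(185,170,220,215)),("s0",(340,155,368,205))):
    im=np.load('pics/%s.npy'%n); hsv=cv2.cvtColor(im,cv2.COLOR_RGB2HSV)
    m=((hsv[...,0]<20)&(hsv[...,1]>110)&(hsv[...,2]>50)).astype(np.uint8); q=np.zeros_like(m);q[y0:y1,x0:x1]=m[y0:y1,x0:x1];masks.append(q)
print([m.sum() for m in masks])
def cost(q):
    c=0
    for k,m in zip((kt,ks),masks):
        a=np.zeros((420*4,560*4),np.uint8)
        cs=[cv2.convexHull(((proj(k,W(q,b))+.5)*4).astype(np.float32)).astype(np.int32) for b in(B[:8],B[8:])]
        for h in cs: cv2.fillPoly(a,[h],1)
        M4=cv2.resize(m,None,fx=4,fy=4,interpolation=cv2.INTER_NEAREST)
        c+=(a!=M4).sum()/M4.sum()
    return c
p0=unproj(kt,[[202.5,193.5]],.08)[0]
best=min((minimize(cost,[p0[0],p0[1],y],method="Nelder-Mead",options=dict(initial_simplex=np.array([[0,0,0],[.015,0,0],[0,.015,0],[0,0,.2]])+[p0[0],p0[1],y])) for y in(.3,.6,-.3,-.6)),key=lambda r:r.fun)
print("brush",best.x,best.fun)
E
python3 fit.py
```

```text
fixture [ 0.57710719 -0.04147201  0.0992442 ] res [-0.  -0.  -0.6 -0.1  0.3 -0.2  0.3  0.3]
scene proj [[289.0, 203.0], [356.0, 248.0], [255.0, 362.0], [186.0, 297.0]]
sq [[-0.098  0.049  0.05 ]]
ang [[-0.104 -0.011  0.045]]
round [[-0.108 -0.075  0.056]]
magnet [[ 0.012 -0.093  0.046]]
pin [[ 0.011 -0.029  0.08 ]]
tab [[0.004 0.099 0.145]]
[np.uint64(270), np.uint64(401)]
brush [ 0.49852964  0.34198927 -0.55765594] 0.38434642560266
```

{"fn": "arm_command", "kwargs": {
  "steps": [
    {"hand": 1,"dx": 0.04,"dy": 0.03,"dz": 0.03,"az": 0.13},
    {"hand": 1,"dx": 0.08,"dy": 0.06,"dz": 0.06,"az": 0.26},
    {"hand": 1,"dx": 0.12,"dy": 0.09,"dz": 0.07,"az": 0.39},
    {"hand": 1,"dx": 0.16,"dy": 0.13,"dz": 0.07,"az": 0.52},
    {"hand": 1,"dx": 0.2,"dy": 0.165,"dz": 0.07,"az": 0.65},
    {"hand": 1,"dx": 0.24,"dy": 0.2,"dz": 0.07,"az": 0.78},
    {"hand": 1,"dx": 0.27,"dy": 0.24,"dz": 0.07,"az": 0.91},
    {"hand": 1,"dx": 0.29,"dy": 0.285,"dz": 0.07,"az": 1.04},
    {"hand": 1,"dx": 0.3,"dy": 0.33,"dz": 0.07,"az": 1.17},
    {"hand": 1,"dx": 0.31,"dy": 0.38,"dz": 0.07,"az": 1.3},
    {"hand": 1,"dx": 0.32,"dy": 0.43,"dz": 0.07,"az": 1.4},
    {"hand": 1,"dx": 0.33,"dy": 0.48,"dz": 0.07,"az": 1.5},
    {"hand": 1,"dx": 0.33,"dy": 0.53,"dz": 0.07,"az": 1.6},
    {"hand": 1,"dx": 0.33,"dy": 0.58,"dz": 0.07,"az": 1.7},
    {"hand": 1,"dx": 0.33,"dy": 0.63,"dz": 0.07,"az": 1.8},
    {"hand": 1,"dx": 0.33,"dy": 0.68,"dz": 0.07,"az": 1.9},
    {"hand": 1,"dx": 0.33,"dy": 0.73,"dz": 0.07,"az": 2.0},
    {"hand": 1,"dx": 0.33,"dy": 0.78,"dz": 0.06,"az": 2.1},
    {"hand": 1,"dx": 0.33,"dy": 0.83,"dz": 0.05,"az": 2.2},
    {"hand": 1,"dx": 0.331,"dy": 0.875,"dz": 0.04,"az": 2.289}
  ]
}}

```text
validation failed for argument at $.st...
```

Run:
```python
from h import *
print(K("wrist")); s=sense(); print(s['tool_pos'],s['tcp_rot'],s['joint_positions'])
snap("wrist","w1")
k=K("wrist"); print(proj(k,s['tool_pos']))
```

```text
(np.float64(326.8429910161227), 277.1709595769916, 209.6484615024749, 0.016871063317004876, array([[ 2.89835321e-01, -9.57076192e-01, -8.05274523e-04,
        -5.73748895e-01],
       [ 9.16207404e-01,  2.77701910e-01, -2.88869593e-01,
         3.61794681e-02],
       [ 2.76693837e-01,  8.29868130e-02,  9.57368116e-01,
        -3.80448923e-01],
       [ 0.00000000e+00,  0.00000000e+00,  0.00000000e+00,
         1.00000000e+00]]))
[ 0.1674991  -0.54945805  0.23045521] [-9.11670469e-04  9.89083274e-01  1.47354822e-01 -4.42477023e-05] [-1.38531250e+00  3.78005380e-01  7.97844995e-02  1.27440083e+00
 -1.99088992e-05  1.46049332e+00]
[[277.98040172 270.18909913]]
```

View pics/w1.png

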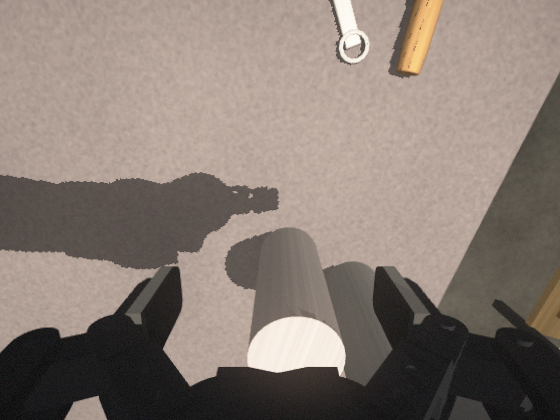

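The move was refused, perhaps because rows need every key, so the arm hasn't moved. The wrist view shows two cans directly below at (295,330) and (360,330), and the hammer and wrench handles above. I'll lift straight up first.

{"fn": "arm_command", "kwargs": {
  "steps": [
    {"hand": 1,"dx": 0,"dy": 0,"dz": 0.05,"ax": 0,"ay": 0,"az": 0},
    {"hand": 1,"dx": 0.02,"dy": 0.02,"dz": 0.08,"ax": 0,"ay": 0,"az": 0.13},
    {"hand": 1,"dx": 0.06,"dy": 0.05,"dz": 0.09,"ax": 0,"ay": 0,"az": 0.26},
    {"hand": 1,"dx": 0.1,"dy": 0.08,"dz": 0.09,"ax": 0,"ay": 0,"az": 0.39},
    {"hand": 1,"dx": 0.14,"dy": 0.11,"dz": 0.09,"ax": 0,"ay": 0,"az": 0.52},
    {"hand": 1,"dx": 0.18,"dy": 0.14,"dz": 0.09,"ax": 0,"ay": 0,"az": 0.65},
    {"hand": 1,"dx": 0.22,"dy": 0.17,"dz": 0.09,"ax": 0,"ay": 0,"az": 0.78},
    {"hand": 1,"dx": 0.25,"dy": 0.21,"dz": 0.09,"ax": 0,"ay": 0,"az": 0.91},
    {"hand": 1,"dx": 0.28,"dy": 0.25,"dz": 0.09,"ax": 0,"ay": 0,"az": 1.04},
    {"hand": 1,"dx": 0.3,"dy": 0.295,"dz": 0.09,"ax": 0,"ay": 0,"az": 1.17},
    {"hand": 1,"dx": 0.31,"dy": 0.345,"dz": 0.09,"ax": 0,"ay": 0,"az": 1.3},
    {"hand": 1,"dx": 0.32,"dy": 0.395,"dz": 0.09,"ax": 0,"ay": 0,"az": 1.4},
    {"hand": 1,"dx": 0.33,"dy": 0.445,"dz": 0.09,"ax": 0,"ay": 0,"az": 1.5},
    {"hand": 1,"dx": 0.33,"dy": 0.495,"dz": 0.09,"ax": 0,"ay": 0,"az": 1.6},
    {"hand": 1,"dx": 0.33,"dy": 0.545,"dz": 0.09,"ax": 0,"ay": 0,"az": 1.7},
    {"hand": 1,"dx": 0.33,"dy": 0.595,"dz": 0.09,"ax": 0,"ay": 0,"az": 1.8},
    {"hand": 1,"dx": 0.33,"dy": 0.645,"dz": 0.09,"ax": 0,"ay": 0,"az": 1.9},
    {"hand": 1,"dx": 0.33,"dy": 0.695,"dz": 0.09,"ax": 0,"ay": 0,"az": 2.0},
    {"hand": 1,"dx": 0.33,"dy": 0.745,"dz": 0.08,"ax": 0,"ay": 0,"az": 2.1},
    {"hand": 1,"dx": 0.33,"dy": 0.795,"dz": 0.07,"ax": 0,"ay": 0,"az": 2.2}
  ]
}}

```text
t: 2.15
tool_pos: [0.4973, 0.2427, 0.3015]
tcp_rot: [0.0, 0.315, 0.949, -0.001]
contact_force: [1.3, -0.8, 0.1]
finger_gap: 0.0851
```

{"fn": "arm_command", "kwargs": {
  "steps": [
    {"hand": 1,"dx": 0,"dy": 0.045,"dz": -0.015,"ax": 0,"ay": 0,"az": 0.089},
    {"hand": 1,"dx": 0,"dy": 0.09,"dz": -0.03,"ax": 0,"ay": 0,"az": 0.089},
    {"hand": 1,"dx": 0.001,"dy": 0.1,"dz": -0.05,"ax": 0,"ay": 0,"az": 0.089},
    {"hand": 1,"dx": 0.001,"dy": 0.1,"dz": -0.05,"ax": 0,"ay": 0,"az": 0.089}
  ]
}}

```text
t: 2.55
tool_pos: [0.4962, 0.3437, 0.2477]
tcp_rot: [-0.002, 0.271, 0.963, -0.003]
contact_force: [1.2, -2.0, -0.5]
finger_gap: 0.0853
```

Run:
```python
from h import *
k=K("wrist"); s=sense(); print(s['tool_pos'],s['tcp_rot'])
snap("wrist","w2"); import pickle; pickle.dump(k,open('pics/w2.k','wb'))
```

```text
[0.49619774 0.34371866 0.24766849] [-0.0022637   0.27119149  0.96251878 -0.00276511]
```

View pics/w2.png

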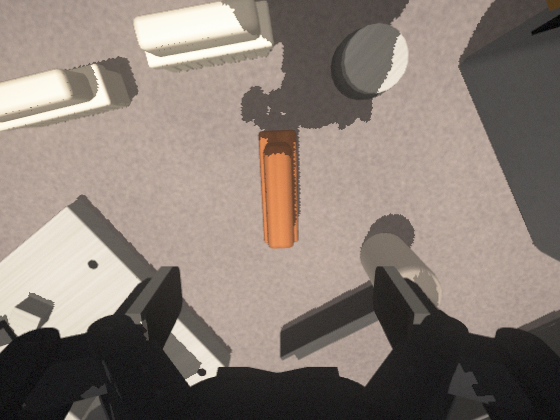

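The brush is at the centre: ridge top runs from about (278,150) to (281,246). The bottle is to the right at (400,270).

Run:
```python
from h import *
import pickle
k=pickle.load(open('pics/w2.k','rb'))
p=unproj(k,[[278,150],[281,246]],.1); print(p,p.mean(0),np.linalg.norm(p[0]-p[1]),np.arctan2(*(p[0]-p[1])[1::-1]))
q=unproj(k,[[278,132],[281,248]],.058); print(q,q.mean(0),np.linalg.norm(q[0]-q[1]))
print(unproj(k,[[400,245]],.16), unproj(k,[[375,75]],.06))
from scipy.spatial.transform import Rotation as R
Q=sense()['tcp_rot']; print(R.from_quat(Q[[1,2,3,0]]).as_matrix())
```

```text
[[0.46156946 0.3652512  0.1       ]
 [0.5411223  0.31984121 0.1       ]] [0.50134588 0.3425462  0.1       ] 0.09160088355564494 2.6229088592914853
[[0.45039814 0.37188355 0.058     ]
 [0.55852153 0.309443   0.058     ]] [0.50445983 0.34066328 0.058     ] 0.12485787730812081
[[0.56557456 0.41064641 0.16      ]] [[0.45368704 0.47655012 0.06      ]]
[[-0.85199993  0.5235275  -0.0038834 ]
 [ 0.52353997  0.85199348 -0.00360621]
 [ 0.00142068 -0.0051056  -0.99998596]]
```

{"fn": "arm_command", "kwargs": {
  "steps": [
    {"hand": 0.6,"dx": 0.006,"dy": -0.003,"dz": -0.02,"ax": 0,"ay": 0,"az": 0.03},
    {"hand": 0.6,"dx": 0.006,"dy": -0.003,"dz": -0.06,"ax": 0,"ay": 0,"az": 0.03},
    {"hand": 0.6,"dx": 0.006,"dy": -0.003,"dz": -0.1,"ax": 0,"ay": 0,"az": 0.03},
    {"hand": 0.6,"dx": 0.006,"dy": -0.003,"dz": -0.14,"ax": 0,"ay": 0,"az": 0.03},
    {"hand": 0.6,"dx": 0.006,"dy": -0.003,"dz": -0.165,"ax": 0,"ay": 0,"az": 0.03},
    {"hand": 0.6,"dx": 0.006,"dy": -0.003,"dz": -0.182,"ax": 0,"ay": 0,"az": 0.03},
    {"hand": 0.6,"dx": 0.006,"dy": -0.003,"dz": -0.182,"ax": 0,"ay": 0,"az": 0.03},
    {"hand": 0.1,"dx": 0.006,"dy": -0.003,"dz": -0.182,"ax": 0,"ay": 0,"az": 0.03},
    {"hand": 0.1,"dx": 0.006,"dy": -0.003,"dz": -0.182,"ax": 0,"ay": 0,"az": 0.03},
    {"hand": 0.1,"dx": 0.006,"dy": -0.003,"dz": -0.182,"ax": 0,"ay": 0,"az": 0.03},
    {"hand": 0.1,"dx": 0.006,"dy": -0.003,"dz": -0.182,"ax": 0,"ay": 0,"az": 0.03},
    {"hand": 0.1,"dx": 0.006,"dy": -0.003,"dz": -0.182,"ax": 0,"ay": 0,"az": 0.03}
  ],
  "force": 80
}}

```text
t: 3.8
tool_pos: [0.5047, 0.34, 0.07]
tcp_rot: [0.001, 0.258, 0.966, -0.001]
contact_force: [0.8, -1.3, 6.6]
finger_gap: 0.025
```

{"fn": "arm_command", "kwargs": {
  "steps": [
    {"hand": 0.1,"dx": 0,"dy": 0,"dz": 0.03,"ax": 0,"ay": 0,"az": 0},
    {"hand": 0.1,"dx": 0,"dy": 0,"dz": 0.07,"ax": 0,"ay": 0,"az": 0},
    {"hand": 0.1,"dx": 0,"dy": -0.02,"dz": 0.11,"ax": 0,"ay": 0,"az": 0.1},
    {"hand": 0.1,"dx": -0.01,"dy": -0.06,"dz": 0.12,"ax": 0,"ay": 0,"az": 0.2},
    {"hand": 0.1,"dx": -0.02,"dy": -0.1,"dz": 0.12,"ax": 0,"ay": 0,"az": 0.3},
    {"hand": 0.1,"dx": -0.03,"dy": -0.145,"dz": 0.12,"ax": 0,"ay": 0,"az": 0.4},
    {"hand": 0.1,"dx": -0.035,"dy": -0.19,"dz": 0.12,"ax": 0,"ay": 0,"az": 0.5},
    {"hand": 0.1,"dx": -0.04,"dy": -0.235,"dz": 0.12,"ax": 0,"ay": 0,"az": 0.6},
    {"hand": 0.1,"dx": -0.0395,"dy": -0.265,"dz": 0.11,"ax": 0,"ay": 0,"az": 0.621},
    {"hand": 0.1,"dx": -0.0395,"dy": -0.267,"dz": 0.09,"ax": 0,"ay": 0,"az": 0.621},
    {"hand": 0.1,"dx": -0.0395,"dy": -0.267,"dz": 0.09,"ax": 0,"ay": 0,"az": 0.621},
    {"hand": 0.1,"dx": -0.0395,"dy": -0.267,"dz": 0.09,"ax": 0,"ay": 0,"az": 0.621}
  ]
}}

```text
t: 5.0
tool_pos: [0.4648, 0.0732, 0.1603]
tcp_rot: [0.0, -0.05, 0.999, -0.001]
contact_force: [-0.0, -0.7, -2.0]
finger_gap: 0.0248
```

Run:
```python
from h import *
s=sense(); print(s['tool_pos'],s['tcp_rot'],s['contact_force'],s['finger_gap'])
a=snap("scene","s2");b=snap("wrist","w3")
o=np.zeros((420,800,3),np.uint8)
o[:360,:400]=cv2.resize(a[150:330,190:390,::-1],None,fx=2,fy=2)
o[:300,400:]=cv2.resize(b[...,::-1],(400,300))
cv2.imwrite('pics/c3.png',o)
```

```text
[0.46475985 0.07322532 0.16026511] [ 3.98128826e-04 -4.98456336e-02  9.98756551e-01 -7.77998944e-04] [-0.02500436 -0.69223571 -2.04564276] 0.02483215301345643
```

View pics/c3.png

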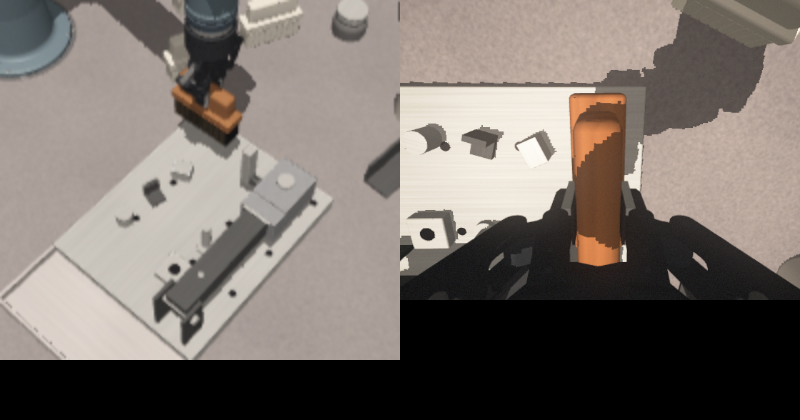

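{"fn": "arm_command", "kwargs": {
  "steps": [
    {"hand": 0.1,"dx": 0,"dy": 0,"dz": -0.025,"ax": 0,"ay": 0,"az": 0},
    {"hand": 0.1,"dx": 0,"dy": 0,"dz": -0.045,"ax": 0,"ay": 0,"az": 0},
    {"hand": 0.1,"dx": 0,"dy": 0,"dz": -0.053,"ax": 0,"ay": 0,"az": 0},
    {"hand": 0.1,"dx": 0,"dy": 0,"dz": -0.058,"ax": 0,"ay": 0,"az": 0},
    {"hand": 0.1,"dx": 0,"dy": 0,"dz": -0.058,"ax": 0,"ay": 0,"az": 0}
  ]
}}

```text
t: 5.6
tool_pos: [0.4659, 0.074, 0.1031]
tcp_rot: [0.001, -0.051, 0.999, -0.001]
contact_force: [-0.6, -0.5, -2.5]
finger_gap: 0.025
```

{"fn": "arm_command", "kwargs": {
  "steps": [
    {"hand": 0.1,"dx": 0.001,"dy": -0.012,"dz": -0.001,"ax": 0,"ay": 0,"az": 0},
    {"hand": 0.1,"dx": 0.002,"dy": -0.024,"dz": -0.001,"ax": 0,"ay": 0,"az": 0},
    {"hand": 0.1,"dx": 0.003,"dy": -0.035,"dz": -0.001,"ax": 0,"ay": 0,"az": 0},
    {"hand": 0.1,"dx": 0.004,"dy": -0.045,"dz": -0.001,"ax": 0,"ay": 0,"az": 0},
    {"hand": 0.1,"dx": 0.0055,"dy": -0.055,"dz": -0.001,"ax": 0,"ay": 0,"az": 0},
    {"hand": 0.1,"dx": 0.0065,"dy": -0.065,"dz": -0.001,"ax": 0,"ay": 0,"az": 0},
    {"hand": 0.1,"dx": 0.0075,"dy": -0.075,"dz": -0.001,"ax": 0,"ay": 0,"az": 0},
    {"hand": 0.1,"dx": 0.0085,"dy": -0.085,"dz": -0.001,"ax": 0,"ay": 0,"az": 0},
    {"hand": 0.1,"dx": 0.0095,"dy": -0.095,"dz": -0.001,"ax": 0,"ay": 0,"az": 0},
    {"hand": 0.1,"dx": 0.0105,"dy": -0.105,"dz": -0.001,"ax": 0,"ay": 0,"az": 0},
    {"hand": 0.1,"dx": 0.0115,"dy": -0.115,"dz": -0.001,"ax": 0,"ay": 0,"az": 0},
    {"hand": 0.1,"dx": 0.0125,"dy": -0.125,"dz": -0.001,"ax": 0,"ay": 0,"az": 0},
    {"hand": 0.1,"dx": 0.0135,"dy": -0.135,"dz": -0.001,"ax": 0,"ay": 0,"az": 0},
    {"hand": 0.1,"dx": 0.0145,"dy": -0.145,"dz": -0.001,"ax": 0,"ay": 0,"az": 0},
    {"hand": 0.1,"dx": 0.0155,"dy": -0.155,"dz": -0.001,"ax": 0,"ay": 0,"az": 0},
    {"hand": 0.1,"dx": 0.0165,"dy": -0.165,"dz": -0.001,"ax": 0,"ay": 0,"az": 0},
    {"hand": 0.1,"dx": 0.0175,"dy": -0.175,"dz": -0.001,"ax": 0,"ay": 0,"az": 0},
    {"hand": 0.1,"dx": 0.0185,"dy": -0.185,"dz": -0.001,"ax": 0,"ay": 0,"az": 0}
  ]
}}

```text
t: 7.4
tool_pos: [0.4844, -0.1118, 0.1021]
tcp_rot: [0.001, -0.051, 0.999, -0.001]
contact_force: [0.5, 4.6, -1.0]
finger_gap: 0.0249
```

Run:
```python
from h import *
s=sense(); print(s['tool_pos'],s['tcp_rot'],s['contact_force'],s['finger_gap'])
a=snap("scene","s4");b=snap("wrist","w4")
o=np.zeros((420,800,3),np.uint8)
o[:360,:400]=cv2.resize(a[180:360,170:370,::-1],None,fx=2,fy=2)
o[:300,400:]=cv2.resize(b[...,::-1],(400,300))
cv2.imwrite('pics/c4.png',o)
```

```text
[ 0.4843705  -0.11182722  0.10205893] [ 1.34506510e-03 -5.07385335e-02  9.98710679e-01 -8.78391499e-04] [ 0.49531338  4.58993744 -0.96441183] 0.024869051047688384
```

View pics/c4.png

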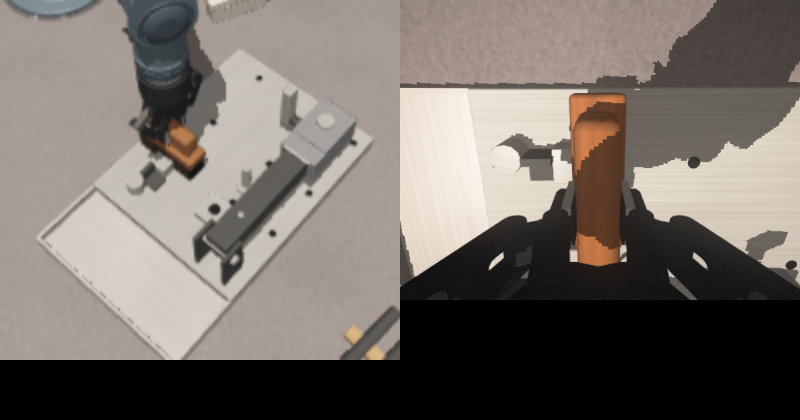

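All three are queued ahead of the bristles: round at (505,160), angle at (540,165), square hidden under the block. I'll continue the sweep over the edge.

{"fn": "arm_command", "kwargs": {
  "steps": [
    {"hand": 0.1,"dx": 0.001,"dy": -0.01,"dz": 0,"ax": 0,"ay": 0,"az": 0},
    {"hand": 0.1,"dx": 0.002,"dy": -0.02,"dz": 0,"ax": 0,"ay": 0,"az": 0},
    {"hand": 0.1,"dx": 0.003,"dy": -0.03,"dz": 0,"ax": 0,"ay": 0,"az": 0},
    {"hand": 0.1,"dx": 0.004,"dy": -0.04,"dz": 0,"ax": 0,"ay": 0,"az": 0},
    {"hand": 0.1,"dx": 0.005,"dy": -0.05,"dz": 0,"ax": 0,"ay": 0,"az": 0},
    {"hand": 0.1,"dx": 0.006,"dy": -0.06,"dz": 0,"ax": 0,"ay": 0,"az": 0},
    {"hand": 0.1,"dx": 0.007,"dy": -0.07,"dz": 0,"ax": 0,"ay": 0,"az": 0},
    {"hand": 0.1,"dx": 0.008,"dy": -0.08,"dz": 0,"ax": 0,"ay": 0,"az": 0},
    {"hand": 0.1,"dx": 0.009,"dy": -0.09,"dz": 0,"ax": 0,"ay": 0,"az": 0},
    {"hand": 0.1,"dx": 0.01,"dy": -0.1,"dz": 0,"ax": 0,"ay": 0,"az": 0},
    {"hand": 0.1,"dx": 0.011,"dy": -0.11,"dz": 0,"ax": 0,"ay": 0,"az": 0},
    {"hand": 0.1,"dx": 0.012,"dy": -0.12,"dz": 0,"ax": 0,"ay": 0,"az": 0},
    {"hand": 0.1,"dx": 0.013,"dy": -0.13,"dz": 0,"ax": 0,"ay": 0,"az": 0},
    {"hand": 0.1,"dx": 0.014,"dy": -0.14,"dz": 0,"ax": 0,"ay": 0,"az": 0},
    {"hand": 0.1,"dx": 0.0145,"dy": -0.145,"dz": 0,"ax": 0,"ay": 0,"az": 0},
    {"hand": 0.1,"dx": 0.0145,"dy": -0.145,"dz": 0,"ax": 0,"ay": 0,"az": 0}
  ]
}}

```text
t: 9.1
tool_pos: [0.4982, -0.2548, 0.1013]
tcp_rot: [0.001, -0.05, 0.999, 0.002]
contact_force: [-0.4, 11.8, 1.2]
finger_gap: 0.0251
```

Run:
```python
from h import *
s=sense(); print(s['tool_pos'],s['tcp_rot'],s['contact_force'],s['finger_gap'])
a=snap("scene","s5");b=snap("wrist","w5")
o=np.zeros((420,800,3),np.uint8)
o[:360,:400]=cv2.resize(a[220:400,150:350,::-1],None,fx=2,fy=2)
o[:300,400:]=cv2.resize(b[...,::-1],(400,300))
cv2.imwrite('pics/c5.png',o)
```

```text
[ 0.49820796 -0.25477735  0.10132368] [ 0.00110074 -0.05007951  0.99874153  0.00248875] [-0.41108068 11.8220392   1.23912577] 0.02511179076337578
```

View pics/c5.png

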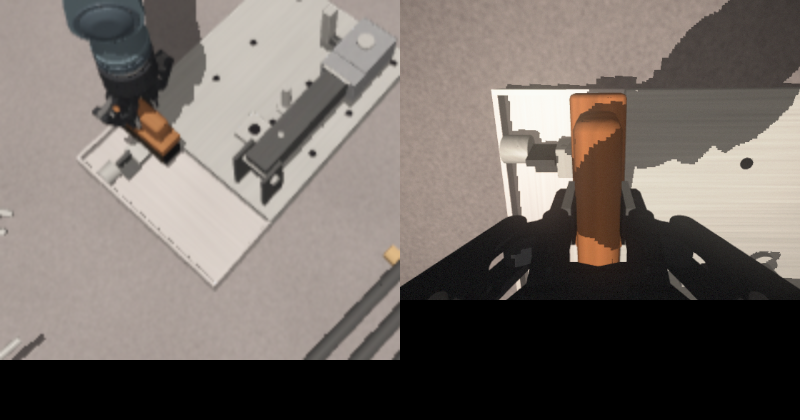

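{"fn": "arm_command", "kwargs": {
  "steps": [
    {"hand": 0.1,"dx": -0.0005,"dy": 0.006,"dz": 0,"ax": 0,"ay": 0,"az": 0},
    {"hand": 0.1,"dx": -0.001,"dy": 0.012,"dz": 0,"ax": 0,"ay": 0,"az": 0},
    {"hand": 0.1,"dx": -0.002,"dy": 0.025,"dz": 0.01,"ax": 0,"ay": 0,"az": 0},
    {"hand": 0.1,"dx": -0.004,"dy": 0.05,"dz": 0.04,"ax": 0,"ay": 0,"az": 0},
    {"hand": 0.1,"dx": -0.006,"dy": 0.07,"dz": 0.07,"ax": 0,"ay": 0,"az": 0},
    {"hand": 0.1,"dx": -0.008,"dy": 0.085,"dz": 0.08,"ax": 0,"ay": 0,"az": 0},
    {"hand": 0.1,"dx": -0.008,"dy": 0.085,"dz": 0.08,"ax": 0,"ay": 0,"az": 0}
  ]
}}

```text
t: 9.9
tool_pos: [0.4915, -0.1686, 0.1837]
tcp_rot: [0.003, -0.052, 0.999, 0.001]
contact_force: [0.3, -1.2, -2.0]
finger_gap: 0.0248
```

Run:
```python
from h import *
s=sense(); print(s['tool_pos'],s['contact_force'],s['finger_gap'])
t=snap("top","t6");a=snap("scene","s6");b=snap("wrist","w6")
o=np.zeros((420+100,800,3),np.uint8)
o[:360,:400]=cv2.resize(a[260:350,170:270,::-1],None,fx=4,fy=4)
o[:300,400:]=cv2.resize(b[...,::-1],(400,300))
o[300:520,400:800]=cv2.resize(t[140:228:,215:375,::-1],None,fx=2.5,fy=2.5)
cv2.imwrite('pics/c6.png',o)
```

```text
[ 0.4914882  -0.16862069  0.18373808] [ 0.28813194 -1.16061992 -1.98509458] 0.024806456739855424
```

View pics/c6.png

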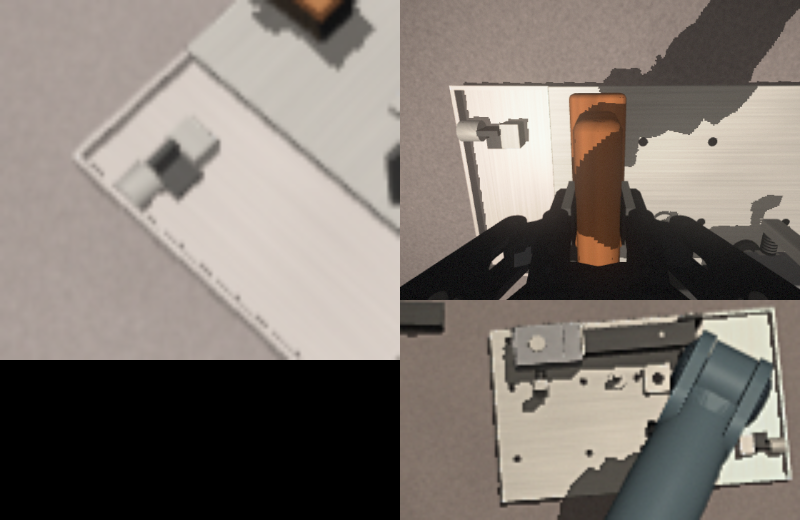

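The square, angle and round are all in the tray, but the round sits against the far rim. I'll check that its centre is inside y > -0.3.

Run:
```python
from h import *
F=[0.57710719,-0.04147201,0.0992442]
c,s=np.cos(F[2]),np.sin(F[2])
inv=lambda P:(P-[F[0],F[1],0])@np.array([[c,-s,0],[s,c,0],[0,0,1]])
for z in(.022,.03,.035):
  print(z,inv(unproj(K("scene"),[[204.5,306]],z)).round(4),inv(unproj(K("wrist"),[[(470-400)*1.4,131*1.4]],z)).round(4), 'rim',inv(unproj(K("wrist"),[[(458-400)*1.4,131*1.4]],z)).round(4))
b=np.load('pics/w6.npy')[100:280,60:210,::-1]; cc=np.load('pics/s6.npy')[280:325,185:235,::-1]
o=np.zeros((540,800,3),np.uint8);o[:480,:400]=cv2.resize(b,(400,480),interpolation=cv2.INTER_CUBIC);o[:360,400:]=cv2.resize(cc,(400,360),interpolation=cv2.INTER_CUBIC)
cv2.imwrite('pics/c7.png',o)
```

```text
0.022 [[-0.1092 -0.2819  0.022 ]] [[-0.107  -0.2862  0.022 ]] rim [[-0.107  -0.3017  0.022 ]]
0.03 [[-0.1056 -0.2833  0.03  ]] [[-0.1088 -0.2818  0.03  ]] rim [[-0.1088 -0.2969  0.03  ]]
0.035 [[-0.1033 -0.2842  0.035 ]] [[-0.1099 -0.279   0.035 ]] rim [[-0.1099 -0.2939  0.035 ]]
```

View pics/c7.png

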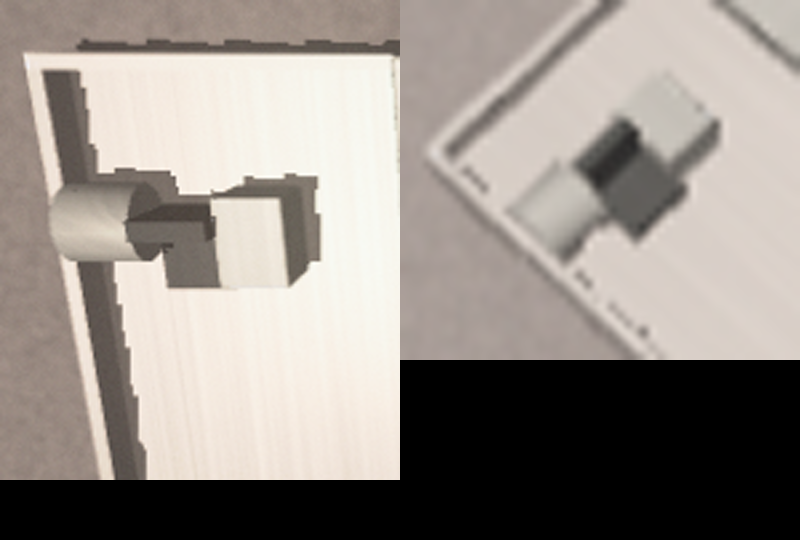

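The round lies on its side inside the rim (y about -0.283), with the angle and square at about y -0.25 and -0.22, all clear of the bed. The brush goes back to its original spot, which is known to be free.

{"fn": "arm_command", "kwargs": {
  "steps": [
    {"hand": 0.1,"dx": -0.005,"dy": 0.03,"dz": 0.03,"ax": 0,"ay": 0,"az": 0},
    {"hand": 0.1,"dx": -0.01,"dy": 0.075,"dz": 0.04,"ax": 0,"ay": 0,"az": 0},
    {"hand": 0.1,"dx": -0.015,"dy": 0.12,"dz": 0.04,"ax": 0,"ay": 0,"az": 0},
    {"hand": 0.1,"dx": -0.02,"dy": 0.165,"dz": 0.04,"ax": 0,"ay": 0,"az": 0},
    {"hand": 0.1,"dx": -0.025,"dy": 0.21,"dz": 0.04,"ax": 0,"ay": 0,"az": 0},
    {"hand": 0.1,"dx": -0.026,"dy": 0.255,"dz": 0.04,"ax": 0,"ay": 0,"az": -0.05},
    {"hand": 0.1,"dx": -0.022,"dy": 0.3,"dz": 0.04,"ax": 0,"ay": 0,"az": -0.15},
    {"hand": 0.1,"dx": -0.016,"dy": 0.345,"dz": 0.04,"ax": 0,"ay": 0,"az": -0.25},
    {"hand": 0.1,"dx": -0.01,"dy": 0.39,"dz": 0.04,"ax": 0,"ay": 0,"az": -0.35},
    {"hand": 0.1,"dx": 0,"dy": 0.435,"dz": 0.03,"ax": 0,"ay": 0,"az": -0.45},
    {"hand": 0.1,"dx": 0.008,"dy": 0.475,"dz": 0.01,"ax": 0,"ay": 0,"az": -0.55},
    {"hand": 0.1,"dx": 0.013,"dy": 0.505,"dz": -0.02,"ax": 0,"ay": 0,"az": -0.621},
    {"hand": 0.1,"dx": 0.013,"dy": 0.509,"dz": -0.05,"ax": 0,"ay": 0,"az": -0.621},
    {"hand": 0.1,"dx": 0.013,"dy": 0.509,"dz": -0.08,"ax": 0,"ay": 0,"az": -0.621},
    {"hand": 0.1,"dx": 0.013,"dy": 0.509,"dz": -0.1,"ax": 0,"ay": 0,"az": -0.621},
    {"hand": 0.1,"dx": 0.013,"dy": 0.509,"dz": -0.108,"ax": 0,"ay": 0,"az": -0.621},
    {"hand": 0.1,"dx": 0.013,"dy": 0.509,"dz": -0.108,"ax": 0,"ay": 0,"az": -0.621}
  ]
}}

```text
t: 11.75
tool_pos: [0.502, 0.3379, 0.0711]
tcp_rot: [-0.0, 0.258, 0.966, 0.0]
contact_force: [-0.1, 0.4, -1.4]
finger_gap: 0.0249
```

{"fn": "arm_command", "kwargs": {
  "steps": [
    {"hand": 0.1,"dx": 0,"dy": 0,"dz": -0.001,"ax": 0,"ay": 0,"az": 0},
    {"hand": 0.1,"dx": 0,"dy": 0,"dz": -0.002,"ax": 0,"ay": 0,"az": 0},
    {"hand": 0.1,"dx": 0,"dy": 0,"dz": -0.002,"ax": 0,"ay": 0,"az": 0}
  ]
}}

```text
t: 12.05
tool_pos: [0.5027, 0.3377, 0.07]
tcp_rot: [0.0, 0.258, 0.966, 0.001]
contact_force: [-2.8, -1.4, 4.9]
finger_gap: 0.0252
```

{"fn": "arm_command", "kwargs": {
  "steps": [
    {"hand": 0.55,"dx": 0,"dy": 0,"dz": 0.001,"ax": 0,"ay": 0,"az": 0},
    {"hand": 0.55,"dx": 0,"dy": 0,"dz": 0.001,"ax": 0,"ay": 0,"az": 0},
    {"hand": 0.55,"dx": 0,"dy": 0,"dz": 0.001,"ax": 0,"ay": 0,"az": 0},
    {"hand": 0.55,"dx": 0,"dy": 0,"dz": 0.001,"ax": 0,"ay": 0,"az": 0},
    {"hand": 0.55,"dx": 0,"dy": 0,"dz": 0.03,"ax": 0,"ay": 0,"az": 0},
    {"hand": 0.55,"dx": 0,"dy": 0,"dz": 0.07,"ax": 0,"ay": 0,"az": 0},
    {"hand": 0.55,"dx": 0,"dy": 0,"dz": 0.11,"ax": 0,"ay": 0,"az": 0},
    {"hand": 0.55,"dx": 0,"dy": 0,"dz": 0.15,"ax": 0,"ay": 0,"az": 0},
    {"hand": 0.55,"dx": 0,"dy": 0,"dz": 0.18,"ax": 0,"ay": 0,"az": 0},
    {"hand": 0.55,"dx": 0,"dy": 0,"dz": 0.18,"ax": 0,"ay": 0,"az": 0}
  ]
}}

```text
t: 13.05
tool_pos: [0.5051, 0.339, 0.2554]
tcp_rot: [0.004, 0.258, 0.966, 0.004]
contact_force: [0.3, 1.4, -0.1]
finger_gap: 0.0468
```

Run:
```python
from h import *
s=sense(); print(s['tool_pos'],s['tcp_rot'],s['finger_gap'])
a=snap("scene","s8");b=snap("wrist","w8")
o=np.zeros((420,800,3),np.uint8)
o[:,:400]=cv2.resize(a[110:320,220:420,::-1],(400,420))
o[:300,400:]=cv2.resize(b[...,::-1],(400,300))
cv2.imwrite('pics/c8.png',o)
```

```text
[0.50513351 0.33900305 0.25544914] [0.00389947 0.25807116 0.96611032 0.00386306] 0.04680331380904277
```

View pics/c8.png

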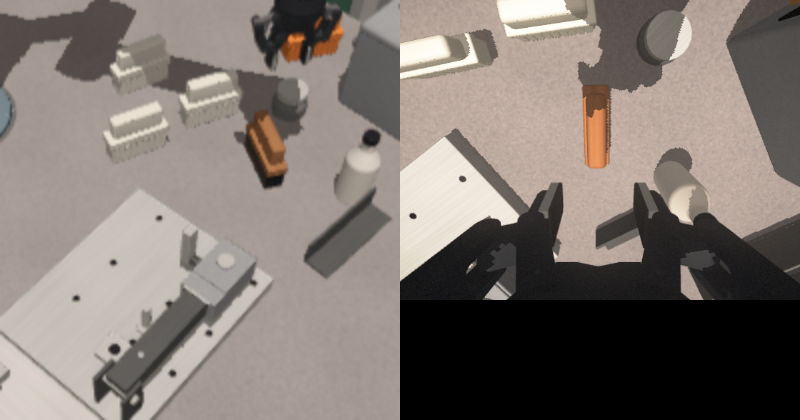

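The brush stands released at (597,125). Next I'll hover over the latch tab.

{"fn": "arm_command", "kwargs": {
  "steps": [
    {"hand": 0.55,"dx": 0.005,"dy": -0.03,"dz": 0,"ax": 0,"ay": 0,"az": -0.1},
    {"hand": 0.55,"dx": 0.012,"dy": -0.07,"dz": 0,"ax": 0,"ay": 0,"az": -0.22},
    {"hand": 0.5,"dx": 0.02,"dy": -0.11,"dz": 0,"ax": 0,"ay": 0,"az": -0.35},
    {"hand": 0.4,"dx": 0.03,"dy": -0.15,"dz": 0,"ax": 0,"ay": 0,"az": -0.48},
    {"hand": 0.4,"dx": 0.04,"dy": -0.19,"dz": 0,"ax": 0,"ay": 0,"az": -0.61},
    {"hand": 0.4,"dx": 0.05,"dy": -0.23,"dz": 0,"ax": 0,"ay": 0,"az": -0.74},
    {"hand": 0.4,"dx": 0.06,"dy": -0.265,"dz": 0,"ax": 0,"ay": 0,"az": -0.87},
    {"hand": 0.4,"dx": 0.062,"dy": -0.281,"dz": 0,"ax": 0,"ay": 0,"az": -0.95},
    {"hand": 0.4,"dx": 0.062,"dy": -0.281,"dz": 0,"ax": 0,"ay": 0,"az": -0.95},
    {"hand": 0.4,"dx": 0.062,"dy": -0.281,"dz": 0,"ax": 0,"ay": 0,"az": -0.95}
  ]
}}

```text
t: 14.15
tool_pos: [0.5643, 0.0571, 0.2488]
tcp_rot: [0.0, 0.671, 0.741, -0.0]
contact_force: [0.7, 0.4, 0.1]
finger_gap: 0.0343
```

Run:
```python
from h import *
import pickle
s=sense(); k=K("wrist"); print(s['tool_pos'],s['tcp_rot'],s['finger_gap'],s['joint_positions'])
b=snap("wrist","w9"); pickle.dump(k,open('pics/w9.k','wb'))
F=[0.57710719,-0.04147201,0.0992442];c,sn=np.cos(F[2]),np.sin(F[2])
P=np.array([[x,y,.145] for x,y in((-.008,.089),(-.008,.111),(.008,.111),(.008,.089))]);W=P@np.array([[c,sn,0],[-sn,c,0],[0,0,1]])+[F[0],F[1],0]
print(proj(k,W).round(1))
```

```text
[0.56425894 0.05706181 0.2488491 ] [ 1.73160617e-04  6.71117155e-01  7.41351254e-01 -2.31060968e-04] 0.03425569365260386 [-1.07446698e-02  3.57645778e-01  9.73683615e-02  1.31056612e+00
 -5.75557308e-04  1.46068478e+00]
[[270.5 221. ]
 [270.3 194.3]
 [290.8 194.3]
 [290.5 220.9]]
```

View pics/w9.png

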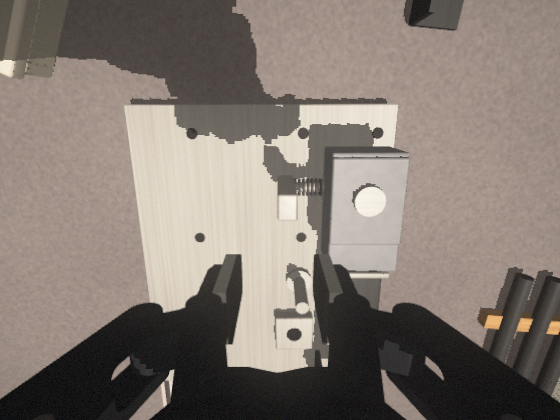

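Run:
```python
from h import *
import pickle
k=pickle.load(open('pics/w9.k','rb'))
F=[0.57710719,-0.04147201,0.0992442];c,sn=np.cos(F[2]),np.sin(F[2])
R=np.array([[c,sn,0],[-sn,c,0],[0,0,1]])
print("pred corners (seen 126,106 / 397,105); hood (333,150)-(408,~157)")
print(proj(k,np.array([[-.17,.18,.03],[.12,.18,.03],[.038,.14,.121],[.102,.14,.121],[.038,.03,.121],[.102,.03,.121]])@R+[F[0],F[1],0]).round(1))
print("tab",(unproj(k,[[287.5,207]],.145)-[F[0],F[1],0])@R.T, unproj(k,[[287.5,207]],.145))
b=np.load('pics/w9.npy')[200:201,110:420].mean(2)[0]; print([(110+i,int(b[i+1]-b[i])) for i in range(309) if abs(b[i+1]-b[i])>35])
s=np.load('pics/s8.npy'); cv2.imwrite('pics/x.png',s)
ks=K("scene"); print(proj(ks,np.array([[.0,.1,.145],[.005,.1,.145]])@R+[F[0],F[1],0]))
```

```text
pred corners (seen 126,106 / 397,105); hood (333,150)-(408,~157)
[[117.6 103.7]
 [393.6 103.5]
 [326.4 152.9]
 [404.3 152.6]
 [321.4 273.1]
 [391.  273. ]]
tab [[0.00552491 0.10063922 0.145     ]] [[0.57263344 0.05921941 0.145     ]]
[(278, 40), (295, -37), (307, -78), (331, 42), (351, -82), (353, 45), (354, 88)]
[[313.89822902 223.56671085]
 [315.17584063 224.43820213]]
```

{"fn": "arm_command", "kwargs": {
  "steps": [
    {"hand": 0.4,"dx": 0.007,"dy": 0.0017,"dz": -0.03,"ax": 0,"ay": 0,"az": 0},
    {"hand": 0.4,"dx": 0.007,"dy": 0.0017,"dz": -0.065,"ax": 0,"ay": 0,"az": 0},
    {"hand": 0.4,"dx": 0.007,"dy": 0.0017,"dz": -0.09,"ax": 0,"ay": 0,"az": 0},
    {"hand": 0.4,"dx": 0.007,"dy": 0.0017,"dz": -0.105,"ax": 0,"ay": 0,"az": 0},
    {"hand": 0.4,"dx": 0.007,"dy": 0.0017,"dz": -0.118,"ax": 0,"ay": 0,"az": 0},
    {"hand": 0.4,"dx": 0.007,"dy": 0.0017,"dz": -0.13,"ax": 0,"ay": 0,"az": 0},
    {"hand": 0.4,"dx": 0.007,"dy": 0.0017,"dz": -0.139,"ax": 0,"ay": 0,"az": 0},
    {"hand": 0.4,"dx": 0.007,"dy": 0.0017,"dz": -0.139,"ax": 0,"ay": 0,"az": 0}
  ]
}}

```text
t: 15.0
tool_pos: [0.5702, 0.0599, 0.1088]
tcp_rot: [-0.001, 0.67, 0.742, -0.001]
contact_force: [0.5, -0.6, -0.2]
finger_gap: 0.0345
```

{"fn": "arm_command", "kwargs": {
  "steps": [
    {"hand": 0.05,"dx": 0,"dy": 0,"dz": 0,"ax": 0,"ay": 0,"az": 0},
    {"hand": 0.05,"dx": 0,"dy": 0,"dz": 0,"ax": 0,"ay": 0,"az": 0},
    {"hand": 0.05,"dx": 0,"dy": 0,"dz": 0,"ax": 0,"ay": 0,"az": 0},
    {"hand": 0.05,"dx": 0,"dy": 0,"dz": 0,"ax": 0,"ay": 0,"az": 0},
    {"hand": 0.05,"dx": 0,"dy": 0,"dz": 0,"ax": 0,"ay": 0,"az": 0}
  ],
  "force": 60
}}

```text
t: 15.5
tool_pos: [0.5717, 0.0604, 0.1094]
tcp_rot: [0.0, 0.67, 0.742, 0.0]
contact_force: [4.5, 2.0, -4.3]
finger_gap: 0.0154
```

{"fn": "arm_command", "kwargs": {
  "steps": [
    {"hand": 0.05,"dx": -0.004,"dy": -0.0004,"dz": 0,"ax": 0,"ay": 0,"az": 0},
    {"hand": 0.05,"dx": -0.008,"dy": -0.0008,"dz": 0,"ax": 0,"ay": 0,"az": 0},
    {"hand": 0.05,"dx": -0.012,"dy": -0.0012,"dz": 0,"ax": 0,"ay": 0,"az": 0},
    {"hand": 0.05,"dx": -0.015,"dy": -0.0015,"dz": 0,"ax": 0,"ay": 0,"az": 0},
    {"hand": 0.05,"dx": -0.015,"dy": -0.0015,"dz": 0,"ax": 0,"ay": 0,"az": 0},
    {"hand": 0.05,"dx": -0.015,"dy": -0.0015,"dz": 0,"ax": 0,"ay": 0,"az": 0}
  ]
}}

```text
t: 16.1
tool_pos: [0.5602, 0.0591, 0.1103]
tcp_rot: [0.002, 0.67, 0.742, 0.003]
contact_force: [11.1, 1.2, -8.1]
finger_gap: 0.0152
```

{"fn": "arm_command", "kwargs": {
  "steps": [
    {"hand": 0.05,"dx": -0.003,"dy": -0.0003,"dz": -0.001,"ax": 0,"ay": 0,"az": 0},
    {"hand": 0.05,"dx": -0.005,"dy": -0.0005,"dz": -0.001,"ax": 0,"ay": 0,"az": 0},
    {"hand": 0.05,"dx": -0.005,"dy": -0.0005,"dz": -0.001,"ax": 0,"ay": 0,"az": 0}
  ],
  "force": 80
}}

```text
t: 16.4
tool_pos: [0.5583, 0.0589, 0.11]
tcp_rot: [0.004, 0.67, 0.742, 0.005]
contact_force: [11.5, 2.5, -6.4]
finger_gap: 0.0146
```

{"fn": "arm_command", "kwargs": {
  "steps": [
    {"hand": 0.05,"dx": -0.004,"dy": -0.0008,"dz": 0.0075,"ax": 0.03,"ay": 0.003,"az": 0},
    {"hand": 0.05,"dx": -0.004,"dy": -0.0015,"dz": 0.015,"ax": 0.06,"ay": 0.006,"az": 0},
    {"hand": 0.05,"dx": -0.004,"dy": -0.0025,"dz": 0.0225,"ax": 0.09,"ay": 0.009,"az": 0},
    {"hand": 0.05,"dx": -0.004,"dy": -0.0037,"dz": 0.03,"ax": 0.12,"ay": 0.012,"az": 0},
    {"hand": 0.05,"dx": -0.0038,"dy": -0.005,"dz": 0.0373,"ax": 0.15,"ay": 0.015,"az": 0},
    {"hand": 0.05,"dx": -0.0035,"dy": -0.0067,"dz": 0.0446,"ax": 0.18,"ay": 0.018,"az": 0},
    {"hand": 0.05,"dx": -0.0033,"dy": -0.0085,"dz": 0.052,"ax": 0.21,"ay": 0.021,"az": 0},
    {"hand": 0.05,"dx": -0.003,"dy": -0.0105,"dz": 0.059,"ax": 0.24,"ay": 0.024,"az": 0},
    {"hand": 0.05,"dx": -0.003,"dy": -0.0113,"dz": 0.063,"ax": 0.25,"ay": 0.025,"az": 0},
    {"hand": 0.05,"dx": -0.003,"dy": -0.0113,"dz": 0.063,"ax": 0.25,"ay": 0.025,"az": 0},
    {"hand": 0.05,"dx": -0.003,"dy": -0.0113,"dz": 0.063,"ax": 0.25,"ay": 0.025,"az": 0}
  ]
}}

```text
t: 17.5
tool_pos: [0.5578, 0.0469, 0.1729]
tcp_rot: [-0.087, 0.666, 0.736, 0.091]
contact_force: [12.2, 0.6, -8.6]
finger_gap: 0.0153
```

Run:
```python
from h import *
s=sense(); print(s['tool_pos'],s['tcp_rot'],s['contact_force'],s['finger_gap'],s['qvel'].round(4))
a=snap("scene","s10")
cv2.imwrite('pics/c10.png',cv2.resize(a[130:370,150:410,::-1],None,fx=2.4,fy=2.4,interpolation=cv2.INTER_CUBIC))
```

```text
[0.55776182 0.04692737 0.17285757] [-0.08729349  0.66558257  0.73565352  0.09051849] [12.15408722  0.62125798 -8.58318942] 0.01531702296150359 [ 0.0033  0.0012 -0.0019 -0.0053 -0.0038  0.0032]
```

The picture limit is reached, so I'll do the last check numerically by comparing frames in the brush, tray and bystander regions.

Run:
```python
from h import *
g=lambda n:np.load(f'pics/{n}.npy').astype(int)
a,b,c=g("s10"),g("s8"),g("s6"); k=K("scene")
print("brush",np.abs(a-b)[160:205,338:370].mean(),"tray",np.abs(a-c)[285:325,180:235].mean())
F=[0.57710719,-0.04147201,0.0992442];co,sn=np.cos(F[2]),np.sin(F[2])
W=lambda P:np.array(P)@np.array([[co,sn,0],[-sn,co,0],[0,0,1]])+[F[0],F[1],0]
# shift of the hood's far corner region / disc between pictures
def hood(t,p):
    y,z=p[1]+.15,p[2]-.095; return [p[0],-.15+y*np.cos(t)-z*np.sin(t),.095+y*np.sin(t)+z*np.cos(t)]
p=[.07,.1,.121]
for t in(0,.15,.2,.25,.3): print(t,proj(k,W([hood(t,p)])).round(1))
u,v=proj(k,W([p]))[0].astype(int); T=b[v-10:v+11,u-10:u+11].astype(np.uint8)
r=cv2.matchTemplate(a[v-50:v+20,u-30:u+40].astype(np.uint8),T,cv2.TM_CCOEFF_NORMED); m=cv2.minMaxLoc(r)
print("found",m[1],u-30+m[3][0]+10,v-50+m[3][1]+10)
s=sense(); print(s['t'],s['tool_pos'],s['contact_force'],s['finger_gap'])
```

```text
brush 21.086342592592594 tray 4.100454545454546
0 [[331.4 240.3]]
0.15 [[331.2 235.1]]
0.2 [[330.9 233.6]]
0.25 [[330.5 232.2]]
0.3 [[329.9 231. ]]
found 0.5437302589416504 331 232
17.55 [0.55771457 0.04697366 0.172799  ] [11.7404551   0.49571572 -8.81712316] 0.01498000873685776
```

Run:
```python
from h import *
for n in("s0","s8","s10"):
    im=np.load(f'pics/{n}.npy'); h=cv2.cvtColor(im,cv2.COLOR_RGB2HSV)[155:210,335:372]
    m=(h[...,0]<20)&(h[...,1]>110)&(h[...,2]>35); d=h[...,2]<45
    y,x=np.nonzero(m); print(n,m.sum(),x.mean().round(1)+335,y.mean().round(1)+155,x.min()+335,x.max()+335,y.min()+155,y.max()+155,d.sum(), h[...,2].mean())
```

```text
s0 404 353.8 182.2 344 363 165 198 96 145.81670761670762
s8 418 353.2 181.9 343 363 165 198 99 125.58820638820639
s10 409 353.1 182.1 343 363 165 198 97 149.15331695331696
```

The brush outline hasn't changed since I put it down; the difference was only the arm's shadow. Everything holds, so I'm handing in.

```bash
python3 -c "
from plant import *
print(sign_off())"
```

```text
the job is handed in; nothing more can be done
None
```

I completed the whole task and handed it in at about 17.6 s. `sign_off()` reports no verdict.

- **Sweep:** I used the brown wooden brush to push the square, angle and round cutoffs off the bed. All three lie in the tray, at about y -0.22, -0.25 and -0.283 m. The round one lies on its side against the far rim but is inside the limit.
- **Brush:** it stands on its bristles, released, at its starting spot on the bench. Its outline in the last scene picture matches the starting one.
- **Latch:** I pulled it out about 13 mm with the tongue still down, and the hand force read about 11.5 N, as the spring should give.
- **Tongue:** it is held at about 0.25 rad, above the 0.175 rad needed. That fits the 63 mm the hand rose and where the hood appears in the scene picture. The tab is still gripped (15 mm gap) and carries about 9 N.

**Checks that disagreed or fell short:**
- The wrist camera put the fixture about 5 mm off the top-camera fit in x, so I aimed the tab grasp close to the wrist value.
- The first comparison of the brush area showed a difference, which was only the arm's shadow.
- I could not view the final picture because the viewing limit was reached, so the last checks are numeric. The hood match in them was weak (0.54).
- I did not compare the bystanders' positions in the last picture. The readings showed no sign of hitting any of them.

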